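# Draw one tile out of the row and seat it on the banding wheel

## Robot

A 6-joint arm with a two-finger parallel gripper is mounted at the origin on a cart in front of the work surface, level with it; the furniture and walls round the work are solid. World frame = base frame: x ahead of the robot, y to its left, z up, the work surface at z = 0. Lengths are in mm, angles in rad, forces in N, time in s.
With the tool pointing down it reaches from about 375 to 900 mm from the base axis. Payload 3.1 kg.
Tool frame: the origin (TCP) lies between the finger pads; the fingertips stand 19 mm ahead of it and the grasp point (between the pads) is the TCP; z points along the fingers, y is the line along which they close (so a half turn about z gives the same grasp; the last joint's range is limited). The gripper opens to 85 mm and grips with 20 to 120 N. Pads are 22 mm wide; open, the fingers measure 114 mm over their backs; the gripper's body (76 mm by 85 mm) begins 54 mm behind the grasp point. The pads swing forward as they close: fully open they stand 13 mm farther back than shut.
Start: joints at [1.073, 0.527, 1.433, -0, 1.181, -0.178], TCP at [195.851, 593.497, 216.91] pointing down, gripper open.
Joint ranges: [-3.08, 3.08], [-0.75, 2.2], [0.22, 2.44], [-1.43, 4.57], [0, 2.65], [-2.85, 2.85]. Speed limits (rad/s): [2.79, 2.79, 3.14, 3.14, 3.14, 3.14].

## Interface

Orientations are given as a rotation vector (axis times angle).
In Python, from bench import arm gives the robot as it stands.
- The arm moves only by the shell command python3 -m creep 'ROWS' [OPENING] [FORCE]. ROWS is a JSON object whose one key "steps" holds a list of rows, each an object of numbers: "tx", "ty", "tz": the shift along the world's x, y, z in units of 40 mm (1.0 is 40 mm); "yaw": the turn about the world's z in units of 6 degrees (1.0 is 6 degrees). A call has exactly 10 rows; each row shifts and turns the commanded pose from where the row before left it; what a row does not reach is not made up. A row lasts 1/8 s, in which the tool goes at most 62.5 mm and 10.7 degrees, less where a joint would pass 70% of its speed; a pose out of reach is approached as far as the arm can. A call is refused whole if a number of a shift passes 1 or a number of a turn 1, either way. A call with a gripper value outside its range is refused whole. OPENING is the closure, from 0 (fully open) to 1 (shut), set as the call begins (- or left out, the last holds). The fingers move at their own pace and stop on an object; FORCE is the grip in N (left out, the last holds). Time passes only in rows, so rows that do not move let the fingers close, or fill a call up. It gives the time, the measured TCP pose, the force, the opening and the grip force at its end, in the units of the state.
- arm.observe(): the state, without advancing time (a new reading comes with each control period).
- arm.read_camera(name): name is "scene" or "top" or "wrist"; returns (picture, depth): 420x560x3 uint8, red, green, blue; 420x560 float32, mm along the optical axis (not along the pixel's ray), 0 where there is no reading.
- arm.calibration(name): a dict with "fov_y" (degrees; the focal length in pixels is half the picture's height over the tangent of half this angle, whatever the lens; pixels are square), "cx", "cy" (the principal point, pixels), "world_from_camera" (4x4, takes a point from camera to world coordinates); the wrist camera has in their place "T_tool_cam" (4x4, takes a point from camera to tool coordinates, whose origin is the TCP and whose axes are the flange's). Camera axes: x right, y down, z forward; pixel columns grow to the right and rows downward; lengths in mm; the calibration is good to about 2 mm. A picture is of the moment at which its call begins: read the wrist's pose just before it. calibration takes no time and is no camera call.
- arm.sign_off(): hands the job in; it is judged then, once.
The state is a dict: "t": time; "joint_positions": joint angles; "qd": joint speeds; "tau": joint torques, N m; "position": TCP position; "orientation": TCP orientation; "ft_force": force on the tool from outside, world axes, zero at the start; "ft_torque": the same for the moment, N m; "grip_width": finger opening in mm; "gripper_force": force on a finger pad.
Only numpy, scipy, OpenCV 4.12 (cv2) and the standard library are available. Lean on these libraries where they do the work, as an engineer would, in place of code of your own. Each camera call takes 0.05 s, during which the arm holds its last target. There are 200 camera calls.

## Task

Five fragile bisque tiles lie on the fenced board, squeezed edge to edge by its sprung side rail, so none can be gripped. With light finger pressure on its face (never more than 2 kg), slide the tile that has the hanging hole straight out over the open side until it is fully clear, leaving the other four where they lie. Then pick it up and set it gently, face up, flat between the four corner blocks of the bat on the banding wheel.

Things in the scene. Friction and masses are not known exactly. Their poses are not given: they have to be found in the camera images.
- board: Fixed plywood setting board with a grey laminate bed, 12 mm thick, x -90 to +90 mm, y -182 to +162 mm. Origin: underside, on the row's middle line; x from the open side near the robot to the back fence, y along the row, z up. Wooden fences 14 mm high at the back (inner face x = +78 mm) and on the left (y = +150.5 mm). Five tiles in a row touch the back fence, centres at x = +47.5 mm.
- board_front (a point): Middle of the empty board surface in front of the row, on its top face (x = -40, y = 0, z = +12 mm in the board's frame; same axes). Empty from x = -90 to +17 mm. Friction of tile on the bed 0.16 to 0.24, on rail, fence or tile 0.12 to 0.18, far below that of finger pads on a tile. The laminate bed lies on a rubber underlay and sinks 1 mm under 60 N.
- rail (a joint): Aluminium side rail (66 x 10 mm, 12.5 mm high) at the right end of the row: two springs press it to the left with about 1 N, so the tiles are held squeezed together edge to edge. Value in m, 0 as loaded, grows to the left; it stops at +0.002 and gives way to -0.004.
- target_tile: The tile to take: plain white bisque, 60 x 60 mm, with one 14 mm round hanging hole, 17 mm from the centre towards the back edge (+x of its frame). Hand-rolled, 6.5 to 9.5 mm thick, not measured. Origin: centre of its underside; x and y along its edges, z up. 40 to 85 g. Starts in any of the five places of the row, square to the board, face up.
- tile_a: Another white bisque tile of the row, without a hole, 60 x 60 mm, 6.5 to 9.5 mm thick, 60 g; leave it alone. Origin: centre of its underside.
- tile_b: Another white bisque tile of the row, without a hole, 60 x 60 mm, 6.5 to 9.5 mm thick, 60 g; leave it alone. Origin: centre of its underside.
- tile_c: Another white bisque tile of the row, without a hole, 60 x 60 mm, 6.5 to 9.5 mm thick, 60 g; leave it alone. Origin: centre of its underside.
- tile_d: Another white bisque tile of the row, without a hole, 60 x 60 mm, 6.5 to 9.5 mm thick, 60 g; leave it alone. Origin: centre of its underside.
- bat_seat (a point): Centre of the seat: the point on the bat's top face midway between the four L-shaped corner blocks, on the wheel's turning axis. x and y along the edges of the square pocket, z up. Pocket 64 x 64 mm; blocks 5 mm high, 8 mm wide, covering 16 mm of each edge next to each corner: the middle 32 mm of every side is open for the fingers, bare bat outside it.
- bat: Round plywood bat, 176 mm across, 9 mm thick, fixed centrally on the banding wheel's head and turning with it. Origin: centre of its underside, 9 mm below bat_seat, same axes.
- banding_wheel_wheel (a joint): Turning angle of the banding wheel about its upright axis (rad, grows counter-clockwise from above); bat_seat turns with it. No stops; it turns easily (about 0.01 N m) and stays where left.
- short_jar: Bystander: short wide pigment jar with white lid, 78 mm across, 82 mm high, beside the wheel. Origin: centre of its underside.
- tall_jar: Bystander: tall pigment jar with white lid, 59 mm across, 111 mm high, behind the board. Origin: centre of its underside.
- brush_c: Bystander: yellow-handled paintbrush, 208 mm long, lying in front of the short jar. Origin: its middle.
- brush_a: Bystander: black paintbrush, 197 mm long, lying in front of the board. Origin: its middle.

How it is judged:
By the outcome, as a careful person would: the job done as asked, in the order asked, and still so for the second after the job is handed in, with the robot touching nothing.
It also fails if it takes over 66 s, if anything falls off the work surface, if the arm or the gripper's body presses on something with over 40 N, if the wrist force passes 120 N, or if a joint passes its speed limit or range.

## Working session

There is one attempt and no reset: what is moved stays moved. The work goes in short steps, Python scripts to look and compute and a shell command to move; the robot and the scene stay as the last step left them, time stands still between calls to the robot, and variables do not carry over. Pictures are saved under pics/ and viewed, at most 12 in all, crops included, and the job is handed in when it is done.

```bash
mkdir -p pics; ls
python3 - <<'E'
from bench import arm
import cv2,numpy as np
s=arm.observe()
for k,v in s.items(): print(k,np.round(v,3))
for n in("scene","top","wrist"):
    c=arm.calibration(n);print(n,{k:np.round(v,4).tolist() for k,v in c.items()})
    im,d=arm.read_camera(n);np.savez(f"pics/{n}0.npz",im=im,d=d);cv2.imwrite(f"pics/{n}0.png",im[:,:,::-1])
E
```

```text
pics
t 0.0
joint_positions [ 1.073  0.528  1.434 -0.     1.181 -0.178]
qd [-0.001 -0.     0.001 -0.     0.     0.   ]
tau [ 0.0000e+00 -4.4235e+01 -1.7802e+01 -0.0000e+00  8.0000e-03  0.0000e+00]
position [195.511 592.837 215.907]
orientation [-4.990e-01 -3.101e+00  3.000e-03]
ft_force [-1.128 -0.057  0.031]
ft_torque [ 0.013 -0.019  0.053]
gripper_force 0.0
grip_width 85.517
scene {'fov_y': 45.5201, 'cx': 276.4253, 'cy': 214.155, 'world_from_camera': [[0.5655, -0.5424, 0.6213, -180.2853], [-0.8247, -0.381, 0.418, -471.7557], [0.01, -0.7488, -0.6627, 865.6862], [0.0, 0.0, 0.0, 1.0]]}
top {'fov_y': 55.3454, 'cx': 276.2026, 'cy': 203.5656, 'world_from_camera': [[-0.0292, -0.993, 0.1146, 452.6718], [-0.9995, 0.0308, 0.0116, -8.9107], [-0.0151, -0.1142, -0.9933, 947.7572], [0.0, 0.0, 0.0, 1.0]]}
wrist {'fov_y': 61.811, 'cx': 276.2864, 'cy': 205.3873, 'T_tool_cam': [[0.0003, -0.9659, -0.2588, 65.4572], [1.0, 0.0005, -0.001, -0.4816], [0.0011, -0.2588, 0.9659, -157.2316], [0.0, 0.0, 0.0, 1.0]]}
```

View pics/top0.png

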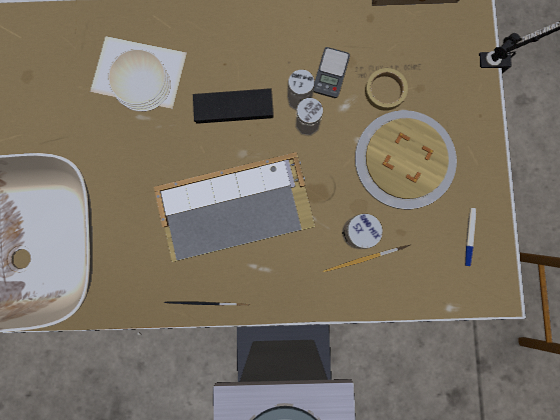

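View pics/scene0.png

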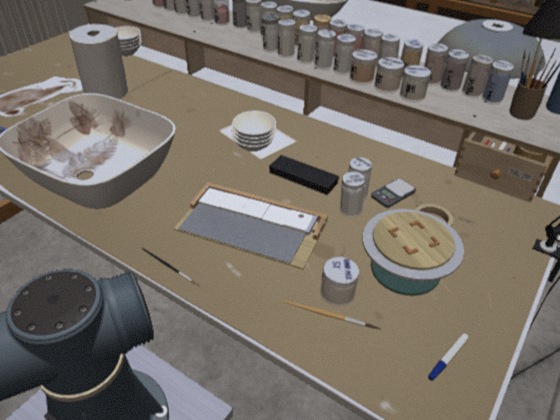

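The top view shows the white row from about (160,200) to (300,170). The hole is at (273,169), so the target is the right-hand tile next to the rail. The bat is centred near (408,158) with reddish corner blocks, and the short jar is at (364,231). The scene view agrees.

```bash
cat > h.py <<'E'
import numpy as np,cv2
from scipy.spatial.transform import Rotation as Rn
from bench import arm
def cam(n,s=None):
    c=arm.calibration(n);f=210/np.tan(np.radians(c["fov_y"]/2))
    if n=="wrist":
        T=np.eye(4);T[:3,:3]=Rn.from_rotvec(s["orientation"]).as_matrix();T[:3,3]=s["position"];T=T@np.array(c["T_tool_cam"])
    else: T=np.array(c["world_from_camera"])
    return f,c["cx"],c["cy"],T
def ray(C,uv):
    f,cx,cy,T=C;uv=np.atleast_2d(np.float64(uv))
    d=np.c_[(uv[:,0]-cx)/f,(uv[:,1]-cy)/f,np.ones(len(uv))]@T[:3,:3].T
    return T[:3,3],d
def plane(C,uv,z):
    o,d=ray(C,uv);return o+d*((z-o[2])/d[:,2])[:,None]
def proj(C,P):
    f,cx,cy,T=C;p=(np.atleast_2d(P)-T[:3,3])@T[:3,:3]
    return np.c_[p[:,0]/p[:,2]*f+cx,p[:,1]/p[:,2]*f+cy]
def depthpts(C,uv,d):
    o,r=ray(C,uv);i=np.int32(np.atleast_2d(uv));return o+r*d[i[:,1],i[:,0]][:,None]
def tri(C1,u1,C2,u2):
    o1,d1=ray(C1,u1);o2,d2=ray(C2,u2);d1=d1[0];d2=d2[0]
    k=np.linalg.lstsq(np.c_[d1,-d2],o2-o1,rcond=None)[0];a=o1+k[0]*d1;b=o2+k[1]*d2
    return (a+b)/2,np.linalg.norm(a-b)
def snap(n,tag):
    s=arm.observe();im,d=arm.read_camera(n);cv2.imwrite(f"pics/{tag}.png",im[:,:,::-1])
    np.savez(f"pics/{tag}.npz",im=im,d=d,p=s["position"],o=s["orientation"]);return s,im,d
def load(n,tag):
    z=np.load(f"pics/{tag}.npz");s=dict(position=z["p"],orientation=z["o"]) if "p" in z else None
    return cam(n,s),z["im"],z["d"]
E
python3 - <<'E'
from h import *
C,im,d=load("top","top0")
hsv=cv2.cvtColor(im,cv2.COLOR_RGB2HSV)
m=((hsv[...,2]>190)&(hsv[...,1]<40)).astype(np.uint8);r=np.zeros_like(m);r[150:225,155:305]=1;m*=r
k=max(cv2.findContours(m,0,2)[0],key=cv2.contourArea);R=cv2.minAreaRect(k);b=cv2.boxPoints(R)
print("row px",R);print(plane(C,b,20).round(1))
for n,p in dict(hole=(273,169),tile=(230,187),bed=(240,220),bat=(407,157),bat2=(380,180),jar=(364,231),tj1=(301,82),tj2=(310,111),table=(300,280)).items(): print(n,depthpts(C,p,d).round(1))
m=((hsv[...,0]<14)&(hsv[...,1]>110)).astype(np.uint8);r=np.zeros_like(m);r[115:200,365:450]=1;m*=r
for c in cv2.findContours(m,0,2)[0]:
    if cv2.contourArea(c)>8: print("blk",cv2.contourArea(c),c[:,0].mean(0),depthpts(C,c[:,0].mean(0),d).round(1))
s=arm.observe();print(Rn.from_rotvec(s["orientation"]).as_matrix().round(3))
E
```

```text
row px ((225.0826873779297, 187.74362182617188), (24.607656478881836, 127.33590698242188), 76.1153335571289)
[[597.7 273.4  20. ]
 [661.4 -19.3  20. ]
 [603.9 -31.3  20. ]
 [540.9 259.4  20. ]]
hole [[452.7  -8.9 947.8]]
tile [[601.8 108.9  22.8]]
bed [[524.4  87.9  13.7]]
bat [[ 641.5 -281.5  104.4]]
bat2 [[ 593.4 -220.9  105.2]]
jar [[ 487.3 -185.9   82.3]]
tj1 [[813.9 -60.9 111. ]]
tj2 [[748.6 -78.1 109. ]]
table [[381.6 -47.8   5.3]]
blk 27.5 [413.33333333 176.11111111] [[ 599.3 -291.4  106.5]]
blk 14.0 [389.2 165.7] [[ 622.5 -240.7  110.7]]
blk 11.0 [387.09090909 158.36363636] [[ 638.5 -237.2  110.7]]
blk 28.0 [426.57142857 151.96428571] [[ 650.5 -323.   106.9]]
blk 26.5 [401.26086957 137.69565217] [[ 682.1 -269.7  112. ]]
[[-0.95   0.313 -0.001]
 [ 0.313  0.95  -0.001]
 [ 0.    -0.002 -1.   ]]
```

```bash
python3 -m creep '{"steps":[{"tx":0.5,"ty":-0.74,"yaw":0.25},{"tx":0.5,"ty":-0.74,"yaw":0.25},{"tx":0.5,"ty":-0.74,"yaw":0.25},{"tx":0.5,"ty":-0.74,"yaw":0.25},{"tx":0.5,"ty":-0.74,"yaw":0.25},{"tx":0.5,"ty":-0.74,"yaw":0.25},{"tx":0.5,"ty":-0.74,"yaw":0.25},{"tx":0.5,"ty":-0.74,"yaw":0.25},{"tx":0.5,"ty":-0.74,"yaw":0.25},{"tx":0.5,"ty":-0.74,"yaw":0.25}]}' 1
python3 -m creep '{"steps":[{"tx":0.5,"ty":-0.74,"yaw":0.25},{"tx":0.5,"ty":-0.74,"yaw":0.25},{"tx":0.5,"ty":-0.74,"yaw":0.25},{"tx":0.5,"ty":-0.74,"yaw":0.25},{"tx":0.5,"ty":-0.74,"yaw":0.25},{"tx":0.5,"ty":-0.74,"yaw":0.25},{"tx":0.5,"ty":-0.74,"yaw":0.25},{"tx":0.5,"ty":-0.74,"yaw":0.25},{"tx":0.5,"ty":-0.74,"yaw":0.25},{"tx":0.1,"ty":0,"yaw":0}]}'
python3 - <<'E'
from h import *
s,im,d=snap("wrist","w1");print(s["t"],s["position"],s["qd"].round(3) if hasattr(s["qd"],"round") else s["qd"],s["grip_width"])
E
```

```text
0.15 [195.59359707 593.01271362 216.16404931] [ 0.    -0.003 -0.003  0.002 -0.001  0.001] 85.29357034333421invalid input
invalid input
```

View pics/w1.png

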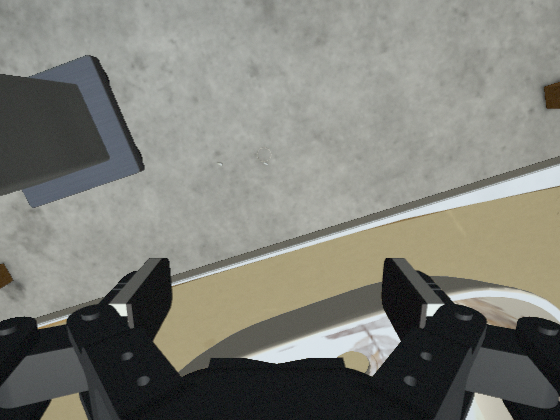

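The wrist picture was taken at the start pose because the moves were refused. The shut or open fingers fill the bottom rows, below about row 260. I will retry with all four keys in each row.

```bash
python3 -m creep '{"steps":[{"tx":0.5,"ty":-0.74,"tz":0,"yaw":0.25},{"tx":0.5,"ty":-0.74,"tz":0,"yaw":0.25},{"tx":0.5,"ty":-0.74,"tz":0,"yaw":0.25},{"tx":0.5,"ty":-0.74,"tz":0,"yaw":0.25},{"tx":0.5,"ty":-0.74,"tz":0,"yaw":0.25},{"tx":0.5,"ty":-0.74,"tz":0,"yaw":0.25},{"tx":0.5,"ty":-0.74,"tz":0,"yaw":0.25},{"tx":0.5,"ty":-0.74,"tz":0,"yaw":0.25},{"tx":0.5,"ty":-0.74,"tz":0,"yaw":0.25},{"tx":0.5,"ty":-0.74,"tz":0,"yaw":0.25}]}' 1 20
```

```text
t: 1.45
position: [396.4, 296.5, 216.9]
orientation: [-0.088, -3.14, -0.0]
ft_force: [0.0, -0.2, -0.1]
grip_width: 0.3
gripper_force: 0.0
```

```bash
python3 -m creep '{"steps":[{"tx":0.5,"ty":-0.74,"tz":0,"yaw":0.25},{"tx":0.5,"ty":-0.74,"tz":0,"yaw":0.25},{"tx":0.5,"ty":-0.74,"tz":0,"yaw":0.25},{"tx":0.5,"ty":-0.74,"tz":0,"yaw":0.25},{"tx":0.5,"ty":-0.74,"tz":0,"yaw":0.25},{"tx":0.5,"ty":-0.74,"tz":0,"yaw":0.25},{"tx":0.5,"ty":-0.74,"tz":0,"yaw":0.25},{"tx":0.5,"ty":-0.74,"tz":0,"yaw":0.25},{"tx":0.5,"ty":-0.74,"tz":0,"yaw":0.25},{"tx":0.2,"ty":-0.2,"tz":0,"yaw":0.25}]}'
python3 - <<'E'
from h import *
s,im,d=snap("wrist","w2");print(s["t"],s["position"],s["orientation"],np.abs(s["qd"]).max())
E
```

```text
t: 2.7
position: [585.1, 21.0, 216.7]
orientation: [-0.319, 3.125, -0.001]
ft_force: [0.4, -0.1, -0.6]
grip_width: 0.1
gripper_force: 0.0
2.7 [585.09834356  20.99942568 216.71674707] [-3.18788246e-01  3.12473070e+00 -8.56360343e-04] 0.2932790341570797
```

View pics/w2.png

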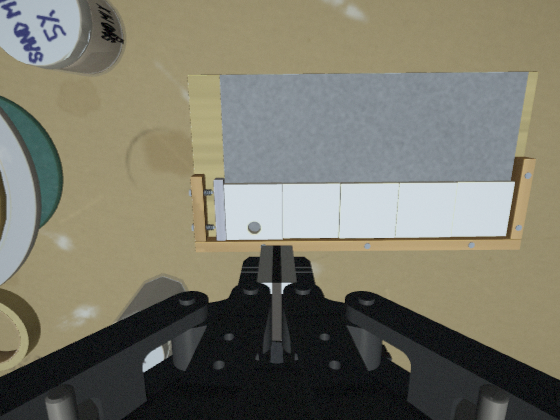

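The wrist view shows the row, with the target at columns 225–282 and rows 183–240. The hole is at (254,228), the rail is at column 220 and the bat is off to the left.

```bash
cat > meas.py <<'E'
from h import *
def meas(tag,zt,new=True,n="wrist"):
    if new: snap(n,tag)
    C,im,d=load(n,tag)
    g=cv2.cvtColor(im,cv2.COLOR_RGB2GRAY);hsv=cv2.cvtColor(im,cv2.COLOR_RGB2HSV)
    return C,im,d,g,hsv
def hole(g,box):
    x0,y0,x1,y1=box;m=(g[y0:y1,x0:x1]<200).astype(np.uint8)
    cs=[c for c in cv2.findContours(m,0,2)[0]]
    out=[]
    for c in cs:
        M=cv2.moments(c)
        if M["m00"]>60: out.append((M["m00"],M["m10"]/M["m00"]+x0,M["m01"]/M["m00"]+y0,cv2.boundingRect(c)))
    return out
E
python3 - <<'E'
from meas import *
C,im,d,g,hsv=meas("w3",20)
s=arm.observe();print(s["position"],s["ft_force"],np.abs(s["qd"]).max())
print(hole(g,(232,205,277,236)))
# front edge: subpixel white/grey transition per column
def edge(cols,r0,r1):
    P=[]
    for c in cols:
        v=np.float32(g[r0:r1,c]);dv=np.diff(v);i=np.argmax(abs(dv));P.append((c,r0+i+.5))
    l=cv2.fitLine(np.float32(P),cv2.DIST_HUBER,0,.01,.01).ravel();return l
l=edge(range(230,505,3),170,200);print("front",l)
p=np.array([l[2:]-l[:2]*100,l[2:]+l[:2]*100]);
for z in(20,):
    w=plane(C,p,z);v=w[1]-w[0];print("yaw y-axis deg",np.degrees(np.arctan2(v[1],v[0])),w.round(1))
print("g row 205",g[205,210:292].tolist());print("g col 245",g[176:250,245].tolist())
for q in((245,200),(300,210),(450,210),(245,150),(330,130),(500,150)): print(q,depthpts(C,q,d).round(1),im[q[1],q[0]])
E
```

```text
[584.73740822  21.77502337 216.63033143] [-0.33580623  0.28979782 -0.186476  ] 0.035823400444412894
[(128.0, 254.546875, 226.61328125, (16, 15, 14, 14))]
front [ 9.9993509e-01 -1.1393544e-02  3.4550000e+02  1.8230000e+02]
yaw y-axis deg 102.38137764666985 [[598.2 -10.   20. ]
 [554.3 190.2  20. ]]
g row 205 [172, 172, 175, 173, 168, 158, 177, 179, 176, 176, 177, 179, 182, 183, 185, 166, 217, 216, 217, 217, 217, 217, 216, 217, 216, 216, 216, 216, 216, 216, 217, 216, 217, 216, 216, 215, 216, 216, 216, 216, 216, 217, 218, 217, 217, 216, 217, 216, 216, 216, 217, 215, 216, 216, 215, 215, 218, 217, 216, 216, 217, 217, 219, 217, 217, 217, 216, 217, 216, 216, 216, 216, 214, 202, 217, 216, 217, 217, 216, 216, 215, 217]
g col 245 [141, 143, 143, 143, 145, 139, 104, 152, 216, 217, 217, 217, 216, 216, 216, 217, 216, 217, 217, 216, 216, 216, 218, 217, 217, 217, 216, 217, 215, 215, 216, 217, 215, 216, 216, 215, 218, 217, 215, 216, 217, 216, 217, 218, 216, 215, 216, 216, 216, 214, 218, 216, 216, 217, 216, 216, 217, 217, 216, 216, 216, 216, 210, 74, 95, 171, 162, 160, 157, 156, 155, 155, 156, 158]
(245, 200) [[615.1  -7.3  22. ]] [209 219 224]
(300, 210) [[614.5  51.   20.1]] [208 218 223]
(450, 210) [[582.6 204.7  20.2]] [207 217 223]
(245, 150) [[565.6 -17.2  12.8]] [135 144 150]
(330, 130) [[528.6  63.2  11.8]] [137 146 152]
(500, 150) [[512.8 237.6  13.1]] [132 141 148]
```

Run:
```python
from meas import *
C,im,d,g,hsv=meas("w3",20,False)
a=np.radians(12.38);xb=np.array([np.cos(a),np.sin(a),0]);yb=np.array([-xb[1],xb[0],0])
h=plane(C,(254.55,226.61),21)[0]
print("hole",h,"centre",h-17*xb)
e=plane(C,[(225.7,205),(283.2,205),(245,183.2),(245,238.3)],21);print("edges u,v",(e@xb).round(1),(e@yb).round(1),"centre from edges uv",(e[2]+e[3])@xb/2,(e[0]+e[1])@yb/2,"hole uv",h@xb,h@yb)
C2,im2,d2=load("top","top0")
g2=cv2.cvtColor(im2,cv2.COLOR_RGB2GRAY)
print(hole(g2,(266,163,281,176)))
```

```text
hole [641.87934744   7.79270003  21.        ] centre [625.27464545   4.14799538  21.        ]
edges u,v [604.6 605.3 581.7 641.7] [-159.4  -99.5 -138.5 -140.6] centre from edges uv 611.6877337759853 -129.44802517710605 hole uv 628.6245508629777 -130.00383414454402
[(148.5, 273.12794612794613, 169.58473625140292, (0, 0, 15, 13))]
```

```bash
python3 -m creep '{"steps":[{"tx":0.3,"ty":-0.16,"tz":-0.5,"yaw":0.12},{"tx":0.3,"ty":-0.16,"tz":-0.5,"yaw":0},{"tx":0.27,"ty":-0.15,"tz":-0.5,"yaw":0},{"tx":0,"ty":0,"tz":-0.4,"yaw":0},{"tx":0,"ty":0,"tz":0,"yaw":0},{"tx":0,"ty":0,"tz":0,"yaw":0},{"tx":0,"ty":0,"tz":0,"yaw":0},{"tx":0,"ty":0,"tz":0,"yaw":0},{"tx":0,"ty":0,"tz":0,"yaw":0},{"tx":0,"ty":0,"tz":0,"yaw":0}]}'
python3 - <<'E'
from meas import *
C3,*_=meas("w3",20,False)
C,im,d,g,hsv=meas("w4",20)
p=proj(C,[641.9,7.8,21])[0].astype(int);print(p)
for r in hole(g,(p[0]-22,p[1]-22,p[0]+22,p[1]+14)):
    print(r,tri(C3,(254.55,226.61),C,r[1:3]),plane(C,r[1:3],21))
print(d[p[1]-30,p[0]],depthpts(C,(p[0]-10,p[1]-30),d), depthpts(C,(p[0],p[1]-120),d));s=arm.observe();print(s["position"],s["orientation"],s["ft_force"])
E
```

```text
t: 4.05
position: [618.7, 4.3, 141.1]
orientation: [-0.341, 3.123, -0.0]
ft_force: [1.0, -0.4, 0.6]
grip_width: -0.1
gripper_force: 0.0
[275 222]
(205.0, np.float64(275.0390243902439), np.float64(222.7821138211382), (14, 15, 17, 17)) (array([642.40309892,   7.80291   ,  19.43872846]), np.float64(0.004067306773650959)) [[641.91339756   7.70221126  21.        ]]
283.8875 [[617.93088575  -5.87513685  21.83811258]] [[547.86319777 -13.06850884  12.73217351]]
[618.65803222   4.27222768 140.99513942] [-3.40625042e-01  3.12298298e+00 -4.65930393e-05] [0.44875263 0.52785994 0.23413033]
```

```bash
python3 - <<'E'
from meas import *
a=np.radians(12.38);xb=np.array([np.cos(a),np.sin(a),0]);yb=np.array([-xb[1],xb[0],0]);c=np.array([625.3,4.1,0])
for t in("w3","w4"):
    C,im,d,g,hsv=meas(t,20,False)
    v,u=np.mgrid[60:244:2,100:520:2];uv=np.c_[u.ravel(),v.ravel()];P=depthpts(C,uv,d);ok=d[uv[:,1],uv[:,0]]>0
    U=(P-c)@xb;V=(P-c)@yb
    for n,(u0,u1,v0,v1) in dict(tile=(-26,5,-26,26),nb=(-26,5,34,84),bed=(-100,-40,-26,26),bed2=(-100,-40,30,80)).items():
        k=ok&(U>u0)&(U<u1)&(V>v0)&(V<v1);print(t,n,k.sum(),np.median(P[k,2]).round(2),P[k,2].std().round(2))
E
python3 -m creep '{"steps":[{"tx":0,"ty":-0.04,"tz":-0.5,"yaw":0},{"tx":0,"ty":0,"tz":-0.5,"yaw":0},{"tx":0,"ty":0,"tz":-0.5,"yaw":0},{"tx":0,"ty":0,"tz":-0.5,"yaw":0},{"tx":0,"ty":0,"tz":-0.3,"yaw":0},{"tx":0,"ty":0,"tz":0,"yaw":0},{"tx":0,"ty":0,"tz":0,"yaw":0},{"tx":0,"ty":0,"tz":0,"yaw":0},{"tx":0,"ty":0,"tz":0,"yaw":0},{"tx":0,"ty":0,"tz":0,"yaw":0}]}'
python3 -c "
from bench import arm
for i in range(3): print(arm.observe()['position'],arm.observe()['ft_force'])"
```

```text
w3 tile 357 21.7 0.71
w3 nb 349 19.7 0.74
w3 bed 752 12.22 0.78
w3 bed2 728 12.18 0.76
w4 tile 607 21.57 0.66
w4 nb 584 19.81 0.65
w4 bed 1311 12.21 0.71
w4 bed2 1239 12.18 0.74
t: 5.35
position: [618.8, 2.7, 49.3]
orientation: [-0.341, 3.122, -0.0]
ft_force: [0.0, -0.5, -0.2]
grip_width: -0.1
gripper_force: 0.0
[618.82722235   2.65836568  49.2822069 ] [ 0.04286613 -0.51137437 -0.24092421]
[618.82722235   2.65836568  49.2822069 ] [ 0.04286613 -0.51137437 -0.24092421]
[618.82722235   2.65836568  49.2822069 ] [ 0.04286613 -0.51137437 -0.24092421]
```

```bash
python3 -m creep '{"steps":[{"tx":0,"ty":0,"tz":-0.05,"yaw":0},{"tx":0,"ty":0,"tz":-0.05,"yaw":0},{"tx":0,"ty":0,"tz":-0.02,"yaw":0},{"tx":0,"ty":0,"tz":-0.015,"yaw":0},{"tx":0,"ty":0,"tz":-0.01,"yaw":0},{"tx":0,"ty":0,"tz":-0.005,"yaw":0},{"tx":0,"ty":0,"tz":-0.005,"yaw":0},{"tx":0,"ty":0,"tz":-0.005,"yaw":0},{"tx":0,"ty":0,"tz":0,"yaw":0},{"tx":0,"ty":0,"tz":0,"yaw":0}]}'
```

```text
t: 6.6
position: [618.6, 2.7, 42.5]
orientation: [0.341, -3.123, 0.0]
ft_force: [-0.4, 0.1, -0.5]
grip_width: -0.0
gripper_force: 0.0
```

```bash
python3 -m creep '{"steps":[{"tx":0,"ty":0,"tz":-0.01,"yaw":0},{"tx":0,"ty":0,"tz":-0.01,"yaw":0},{"tx":0,"ty":0,"tz":-0.01,"yaw":0},{"tx":0,"ty":0,"tz":0,"yaw":0},{"tx":0,"ty":0,"tz":0,"yaw":0},{"tx":0,"ty":0,"tz":0,"yaw":0},{"tx":0,"ty":0,"tz":0,"yaw":0},{"tx":0,"ty":0,"tz":0,"yaw":0},{"tx":0,"ty":0,"tz":0,"yaw":0},{"tx":0,"ty":0,"tz":0,"yaw":0}]}'
```

```text
t: 7.85
position: [618.7, 2.7, 41.3]
orientation: [0.341, -3.123, 0.0]
ft_force: [-0.5, -0.5, -0.3]
grip_width: 0.1
gripper_force: 0.0
```

```bash
python3 -m creep '{"steps":[{"tx":0,"ty":0,"tz":-0.005,"yaw":0},{"tx":0,"ty":0,"tz":-0.005,"yaw":0},{"tx":0,"ty":0,"tz":0,"yaw":0},{"tx":0,"ty":0,"tz":0,"yaw":0},{"tx":0,"ty":0,"tz":0,"yaw":0},{"tx":0,"ty":0,"tz":0,"yaw":0},{"tx":0,"ty":0,"tz":0,"yaw":0},{"tx":0,"ty":0,"tz":0,"yaw":0},{"tx":0,"ty":0,"tz":0,"yaw":0},{"tx":0,"ty":0,"tz":0,"yaw":0}]}'
```

```text
t: 9.1
position: [618.6, 2.7, 40.9]
orientation: [0.341, -3.123, 0.0]
ft_force: [0.1, -0.7, -0.0]
grip_width: 0.0
gripper_force: 0.0
```

```bash
python3 -m creep '{"steps":[{"tx":0,"ty":0,"tz":-0.004,"yaw":0},{"tx":0,"ty":0,"tz":-0.004,"yaw":0},{"tx":0,"ty":0,"tz":0,"yaw":0},{"tx":0,"ty":0,"tz":0,"yaw":0},{"tx":0,"ty":0,"tz":0,"yaw":0},{"tx":0,"ty":0,"tz":0,"yaw":0},{"tx":0,"ty":0,"tz":0,"yaw":0},{"tx":0,"ty":0,"tz":0,"yaw":0},{"tx":0,"ty":0,"tz":0,"yaw":0},{"tx":0,"ty":0,"tz":0,"yaw":0}]}'
```

```text
t: 10.35
position: [618.7, 2.7, 40.6]
orientation: [-0.341, 3.123, -0.0]
ft_force: [-0.4, -0.1, 0.5]
grip_width: 0.0
gripper_force: 0.0
```

```bash
python3 -m creep '{"steps":[{"tx":0,"ty":0,"tz":-0.003,"yaw":0},{"tx":0,"ty":0,"tz":-0.003,"yaw":0},{"tx":0,"ty":0,"tz":0,"yaw":0},{"tx":0,"ty":0,"tz":0,"yaw":0},{"tx":0,"ty":0,"tz":0,"yaw":0},{"tx":0,"ty":0,"tz":0,"yaw":0},{"tx":0,"ty":0,"tz":0,"yaw":0},{"tx":0,"ty":0,"tz":0,"yaw":0},{"tx":0,"ty":0,"tz":0,"yaw":0},{"tx":0,"ty":0,"tz":0,"yaw":0}]}'
```

```text
t: 11.6
position: [618.7, 2.7, 40.3]
orientation: [-0.341, 3.123, 0.0]
ft_force: [0.1, 0.2, -0.3]
grip_width: 0.2
gripper_force: 0.0
```

```bash
python3 -m creep '{"steps":[{"tx":0,"ty":0,"tz":-0.004,"yaw":0},{"tx":0,"ty":0,"tz":-0.003,"yaw":0},{"tx":0,"ty":0,"tz":0,"yaw":0},{"tx":0,"ty":0,"tz":0,"yaw":0},{"tx":0,"ty":0,"tz":0,"yaw":0},{"tx":0,"ty":0,"tz":0,"yaw":0},{"tx":0,"ty":0,"tz":0,"yaw":0},{"tx":0,"ty":0,"tz":0,"yaw":0},{"tx":0,"ty":0,"tz":0,"yaw":0},{"tx":0,"ty":0,"tz":0,"yaw":0}]}'
```

```text
t: 12.85
position: [618.7, 2.7, 40.1]
orientation: [0.341, -3.123, 0.0]
ft_force: [0.6, -0.4, 0.9]
grip_width: 0.2
gripper_force: 0.0
```

```bash
python3 -m creep '{"steps":[{"tx":0,"ty":0,"tz":-0.003,"yaw":0},{"tx":0,"ty":0,"tz":-0.002,"yaw":0},{"tx":0,"ty":0,"tz":0,"yaw":0},{"tx":0,"ty":0,"tz":0,"yaw":0},{"tx":0,"ty":0,"tz":0,"yaw":0},{"tx":0,"ty":0,"tz":0,"yaw":0},{"tx":0,"ty":0,"tz":0,"yaw":0},{"tx":0,"ty":0,"tz":0,"yaw":0},{"tx":0,"ty":0,"tz":0,"yaw":0},{"tx":0,"ty":0,"tz":0,"yaw":0}]}'
```

```text
t: 14.1
position: [618.7, 2.7, 39.9]
orientation: [-0.341, 3.123, -0.0]
ft_force: [0.3, 0.1, -1.2]
grip_width: 0.3
gripper_force: 0.0
```

```bash
python3 -m creep '{"steps":[{"tx":0,"ty":0,"tz":-0.004,"yaw":0},{"tx":0,"ty":0,"tz":-0.003,"yaw":0},{"tx":0,"ty":0,"tz":0,"yaw":0},{"tx":0,"ty":0,"tz":0,"yaw":0},{"tx":0,"ty":0,"tz":0,"yaw":0},{"tx":0,"ty":0,"tz":0,"yaw":0},{"tx":0,"ty":0,"tz":0,"yaw":0},{"tx":0,"ty":0,"tz":0,"yaw":0},{"tx":0,"ty":0,"tz":0,"yaw":0},{"tx":0,"ty":0,"tz":0,"yaw":0}]}'
```

```text
t: 15.35
position: [618.7, 2.7, 39.6]
orientation: [-0.341, 3.123, -0.0]
ft_force: [-0.6, -0.4, 0.1]
grip_width: -0.1
gripper_force: 0.0
```

```bash
python3 -m creep '{"steps":[{"tx":0,"ty":0,"tz":-0.004,"yaw":0},{"tx":0,"ty":0,"tz":-0.003,"yaw":0},{"tx":0,"ty":0,"tz":0,"yaw":0},{"tx":0,"ty":0,"tz":0,"yaw":0},{"tx":0,"ty":0,"tz":0,"yaw":0},{"tx":0,"ty":0,"tz":0,"yaw":0},{"tx":0,"ty":0,"tz":0,"yaw":0},{"tx":0,"ty":0,"tz":0,"yaw":0},{"tx":0,"ty":0,"tz":0,"yaw":0},{"tx":0,"ty":0,"tz":0,"yaw":0}]}'
```

```text
t: 16.6
position: [618.6, 2.7, 39.3]
orientation: [0.341, -3.123, -0.0]
ft_force: [-0.1, 0.3, -0.3]
grip_width: 0.1
gripper_force: 0.0
```

```bash
python3 -m creep '{"steps":[{"tx":0,"ty":0,"tz":-0.004,"yaw":0},{"tx":0,"ty":0,"tz":-0.004,"yaw":0},{"tx":0,"ty":0,"tz":0,"yaw":0},{"tx":0,"ty":0,"tz":0,"yaw":0},{"tx":0,"ty":0,"tz":0,"yaw":0},{"tx":0,"ty":0,"tz":0,"yaw":0},{"tx":0,"ty":0,"tz":0,"yaw":0},{"tx":0,"ty":0,"tz":0,"yaw":0},{"tx":0,"ty":0,"tz":0,"yaw":0},{"tx":0,"ty":0,"tz":0,"yaw":0}]}'
```

```text
t: 17.85
position: [618.6, 2.7, 39.0]
orientation: [0.341, -3.123, 0.0]
ft_force: [0.1, -0.0, -0.8]
grip_width: -0.1
gripper_force: 0.0
```

```bash
python3 -m creep '{"steps":[{"tx":0,"ty":0,"tz":-0.004,"yaw":0},{"tx":0,"ty":0,"tz":-0.004,"yaw":0},{"tx":0,"ty":0,"tz":0,"yaw":0},{"tx":0,"ty":0,"tz":0,"yaw":0},{"tx":0,"ty":0,"tz":0,"yaw":0},{"tx":0,"ty":0,"tz":0,"yaw":0},{"tx":0,"ty":0,"tz":0,"yaw":0},{"tx":0,"ty":0,"tz":0,"yaw":0},{"tx":0,"ty":0,"tz":0,"yaw":0},{"tx":0,"ty":0,"tz":0,"yaw":0}]}'
```

```text
t: 19.1
position: [618.6, 2.7, 38.7]
orientation: [0.341, -3.123, 0.0]
ft_force: [-0.5, 0.1, 0.0]
grip_width: 0.5
gripper_force: 0.0
```

```bash
python3 -m creep '{"steps":[{"tx":0,"ty":0,"tz":-0.004,"yaw":0},{"tx":0,"ty":0,"tz":-0.004,"yaw":0},{"tx":0,"ty":0,"tz":0,"yaw":0},{"tx":0,"ty":0,"tz":0,"yaw":0},{"tx":0,"ty":0,"tz":0,"yaw":0},{"tx":0,"ty":0,"tz":0,"yaw":0},{"tx":0,"ty":0,"tz":0,"yaw":0},{"tx":0,"ty":0,"tz":0,"yaw":0},{"tx":0,"ty":0,"tz":0,"yaw":0},{"tx":0,"ty":0,"tz":0,"yaw":0}]}'
```

```text
t: 20.35
position: [618.7, 2.7, 38.4]
orientation: [-0.341, 3.123, -0.0]
ft_force: [-0.3, -0.3, 0.0]
grip_width: -0.2
gripper_force: 0.0
```

Run:
```python
from meas import *
C,im,d,g,hsv=meas("w5",20)
v=np.arange(228,262,2);P=depthpts(C,np.c_[np.full(len(v),277),v],d)
for a,p in zip(v,P): print(a,g[a,277],p.round(1))
cv2.imwrite("pics/w5c.png",cv2.resize(im[170:300,200:360,::-1],None,fx=4,fy=4,interpolation=2))
```

```text
228 216 [612.    1.   21.4]
230 216 [612.6   1.2  22.7]
232 217 [613.8   1.4  22.3]
234 216 [614.7   1.6  23. ]
236 216 [615.9   1.9  22.5]
238 216 [617.2   2.2  21.9]
240 215 [618.3   2.4  22. ]
242 216 [620.    2.8  20.5]
244 211 [620.4   2.9  22.2]
246 11 [607.6  -0.   58.3]
248 15 [6.078e+02 1.000e-01 5.980e+01]
250 15 [6.079e+02 1.000e-01 6.200e+01]
252 11 [607.5  -0.   65. ]
254 19 [607.8   0.   66.3]
256 19 [6.082e+02 1.000e-01 6.730e+01]
258 21 [607.8   0.   70.2]
260 16 [607.6  -0.   72.5]
```

View pics/w5c.png

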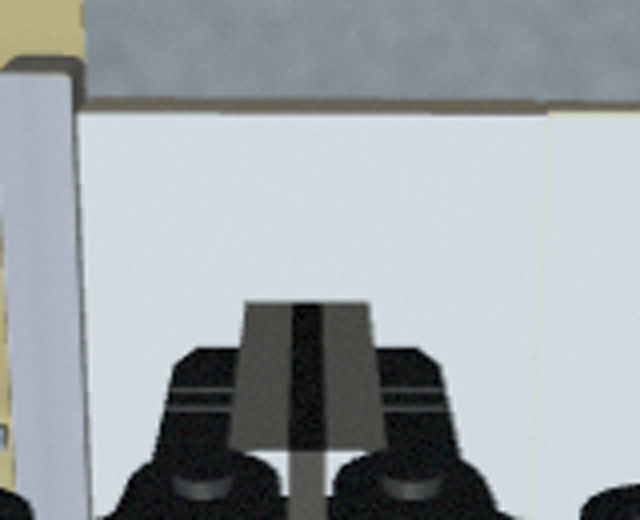

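The crop shows the shut fingers' lower edge at crop row 300 (image row 245). Depth puts that edge at z≈57, well above the tile. I'll check it independently with the scene camera.

Run:
```python
from meas import *
s,im,d=snap("scene","s1");C=cam("scene")
p=s["position"];print(p,s["ft_force"])
for dz in(-19,0,19,40): 
    q=proj(C,p+[0,0,dz])[0];print(dz,q.round(1),depthpts(C,q,d).round(1))
q=proj(C,p)[0].astype(int);x0,y0=q[0]-70,q[1]-80
cv2.imwrite("pics/s1c.png",cv2.resize(im[y0:y0+110,x0:x0+140,::-1],None,fx=5,fy=5,interpolation=2));print(x0,y0)
C1,i1,d1=load("wrist","w1")
for t in("w1","w3"):
    Cc,ii,dd=load("wrist",t);T=np.array(arm.calibration("wrist")["T_tool_cam"])
    for uv in((150,262),(277,248),(400,262)):
        f,cx,cy,_=Cc;z=dd[uv[1],uv[0]];print(t,uv,(T[:3,:3]@np.array([(uv[0]-cx)/f*z,(uv[1]-cy)/f*z,z])+T[:3,3]).round(1))
```

```text
[618.64594624   2.70575208  38.362218  ] [0.3809431  0.97457118 0.44541687]
-19 [297.2 222. ] [[620.1   3.6  17.8]]
0 [297.5 216.3] [[634.   11.8  22.5]]
19 [297.8 210.6] [[609.9  -2.5  66.2]]
40 [298.1 204. ] [[607.5  -3.9  89.3]]
227 136
w1 (150, 262) [ 11.6 -47.5 -36.5]
w1 (277, 248) [-8.740e+01  2.000e-01  2.237e+02]
w1 (400, 262) [ 11.4  45.7 -36.1]
w3 (150, 262) [-100.7 -145.2  214. ]
w3 (277, 248) [ 11.3  -0.2 -21.9]
w3 (400, 262) [-100.4  140.8  213.5]
```

View pics/s1c.png

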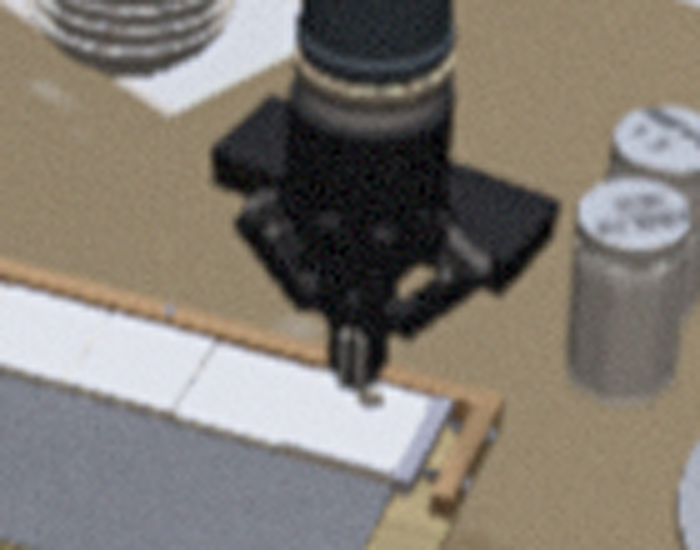

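The scene view shows the shut fingertips at about crop (355,388), hovering above the tile just in front of the hole at (370,395). Both cameras put the tips about 19 mm above the reported TCP, not below it. The gap to the tile is therefore about 35 mm, so I'll go down 32.

```bash
python3 -m creep '{"steps":[{"tx":0,"ty":0,"tz":-0.3,"yaw":0},{"tx":0,"ty":0,"tz":-0.25,"yaw":0},{"tx":0,"ty":0,"tz":-0.1,"yaw":0},{"tx":0,"ty":0,"tz":-0.1,"yaw":0},{"tx":0,"ty":0,"tz":-0.03,"yaw":0},{"tx":0,"ty":0,"tz":-0.02,"yaw":0},{"tx":0,"ty":0,"tz":0,"yaw":0},{"tx":0,"ty":0,"tz":0,"yaw":0},{"tx":0,"ty":0,"tz":0,"yaw":0},{"tx":0,"ty":0,"tz":0,"yaw":0}]}'
python3 - <<'E'
from meas import *
C,im,d,g,hsv=meas("w6",20);s=arm.observe()
# front face plane of the fingers: tool x=11.3; edge row
col=np.float32(g[225:270,270]);r=225+np.argmin(np.diff(col))+.5
for c in(268,285):
    o,dr=ray(C,(c,r));a=np.radians(12.38);xb=np.array([np.cos(a),np.sin(a),0])
    k=((s["position"]-11.3*xb-o)@xb)/(dr[0]@xb);print(r,(o+k*dr[0]).round(2))
P=depthpts(C,np.c_[np.full(9,268),np.arange(247,265,2)],d);print(P[:,2].round(1))
E
python3 - <<'E'
from meas import *
C,im,d,g,hsv=meas("w6",20,False)
v,u=np.mgrid[205:240:2,265:290:2];P=depthpts(C,np.c_[u.ravel(),v.ravel()],d);print("tile near",np.median(P[:,2]))
E
```

```text
t: 21.7
position: [618.9, 2.8, 7.0]
orientation: [-0.341, 3.122, -0.0]
ft_force: [-1.3, 0.4, 6.4]
grip_width: 0.1
gripper_force: 2.8
245.5 [608.69  -3.54  26.06]
245.5 [607.16   3.44  26.02]
[26.5 29.9 31.6 34.5 35.8 38.3 40.6 42.4 44.1]
tile near 21.111087322100616
```

```bash
python3 -m creep '{"steps":[{"tx":0,"ty":0,"tz":-0.004,"yaw":0},{"tx":0,"ty":0,"tz":-0.003,"yaw":0},{"tx":-0.0244,"ty":-0.00535,"tz":0,"yaw":0},{"tx":-0.0488,"ty":-0.0107,"tz":0,"yaw":0},{"tx":-0.0488,"ty":-0.0107,"tz":0,"yaw":0},{"tx":-0.0488,"ty":-0.0107,"tz":0,"yaw":0},{"tx":-0.0488,"ty":-0.0107,"tz":0,"yaw":0},{"tx":-0.0244,"ty":-0.00535,"tz":0,"yaw":0},{"tx":0,"ty":0,"tz":0,"yaw":0},{"tx":0,"ty":0,"tz":0,"yaw":0}]}'
python3 - <<'E'
from meas import *
C,im,d,g,hsv=meas("w7",20);s=arm.observe();print(s["position"],s["ft_force"])
C6,i6,d6,g6,_=meas("w6",20,False)
cv2.imwrite("pics/w7c.png",cv2.resize(im[140:300,160:400,::-1],None,fx=3.3,fy=3.3,interpolation=2))
E
```

```text
t: 23.0
position: [610.5, 0.4, 7.0]
orientation: [-0.34, 3.12, -0.001]
ft_force: [1.1, 1.5, 5.7]
grip_width: 0.3
gripper_force: 3.0
[6.10432992e+02 3.74885586e-01 6.96849998e+00] [1.27234516 0.67288097 6.97542095]
```

View pics/w7c.png

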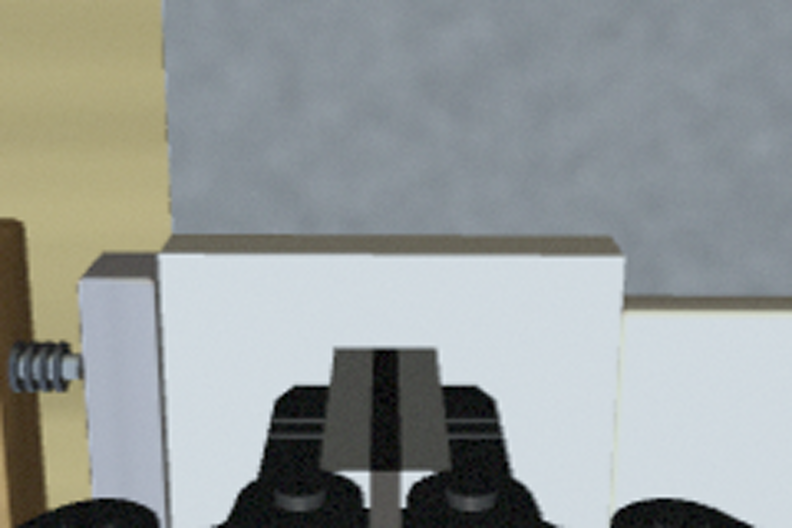

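The tile moves with the fingers. Its front edge is now about 8 mm ahead of the neighbour, at crop row 250 against 308, and the neighbour and rail are undisturbed.

```bash
python3 -m creep '{"steps":[{"tx":-0.0488,"ty":-0.0107,"tz":0,"yaw":0},{"tx":-0.0977,"ty":-0.0214,"tz":0,"yaw":0},{"tx":-0.0977,"ty":-0.0214,"tz":0,"yaw":0},{"tx":-0.0977,"ty":-0.0214,"tz":0,"yaw":0},{"tx":-0.0977,"ty":-0.0214,"tz":0,"yaw":0},{"tx":-0.0977,"ty":-0.0214,"tz":0,"yaw":0},{"tx":-0.0977,"ty":-0.0214,"tz":0,"yaw":0},{"tx":-0.0977,"ty":-0.0214,"tz":0,"yaw":0},{"tx":-0.0977,"ty":-0.0214,"tz":0,"yaw":0},{"tx":-0.0977,"ty":-0.0214,"tz":0,"yaw":0}]}'
```

```text
t: 24.3
position: [573.6, -7.9, 7.0]
orientation: [-0.34, 3.119, -0.002]
ft_force: [1.9, 1.0, 5.9]
grip_width: -0.2
gripper_force: 3.0
```

```bash
python3 -m creep '{"steps":[{"tx":-0.123,"ty":-0.027,"tz":0,"yaw":0},{"tx":-0.123,"ty":-0.027,"tz":0,"yaw":0},{"tx":-0.123,"ty":-0.027,"tz":0,"yaw":0},{"tx":-0.123,"ty":-0.027,"tz":0,"yaw":0},{"tx":-0.123,"ty":-0.027,"tz":0,"yaw":0},{"tx":-0.123,"ty":-0.027,"tz":0,"yaw":0},{"tx":-0.123,"ty":-0.027,"tz":0,"yaw":0},{"tx":-0.123,"ty":-0.027,"tz":0,"yaw":0},{"tx":0,"ty":0,"tz":0,"yaw":0},{"tx":0,"ty":0,"tz":0,"yaw":0}]}'
python3 - <<'E'
from meas import *
s,im,d=snap("top","t2");cv2.imwrite("pics/t2c.png",cv2.resize(im[140:270,140:330,::-1],None,fx=4,fy=4,interpolation=2))
snap("wrist","w8")
E
```

```text
t: 25.55
position: [533.5, -16.9, 6.9]
orientation: [-0.341, 3.121, -0.002]
ft_force: [-0.7, -0.5, 8.7]
grip_width: -0.0
gripper_force: 4.0
```

```bash
python3 -m creep '{"steps":[{"tx":0,"ty":0,"tz":0.1,"yaw":0},{"tx":0,"ty":0,"tz":0.4,"yaw":0},{"tx":0,"ty":0,"tz":0.7,"yaw":0},{"tx":0,"ty":0,"tz":0.7,"yaw":0},{"tx":0,"ty":0,"tz":0.5,"yaw":0},{"tx":0,"ty":0,"tz":0.1,"yaw":0},{"tx":0,"ty":0,"tz":0,"yaw":0},{"tx":0,"ty":0,"tz":0,"yaw":0},{"tx":0,"ty":0,"tz":0,"yaw":0},{"tx":0,"ty":0,"tz":0,"yaw":0}]}'
python3 - <<'E'
from meas import *
snap("wrist","w9");s=arm.observe();print(s["position"],s["orientation"])
E
```

```text
t: 26.9
position: [532.1, -16.1, 105.5]
orientation: [0.341, -3.122, -0.001]
ft_force: [0.3, -0.0, 0.8]
grip_width: -0.3
gripper_force: 0.0
[532.17909689 -16.17996585 105.61467608] [ 3.40579998e-01 -3.12220090e+00 -5.02827847e-04]
```

View pics/w9.png

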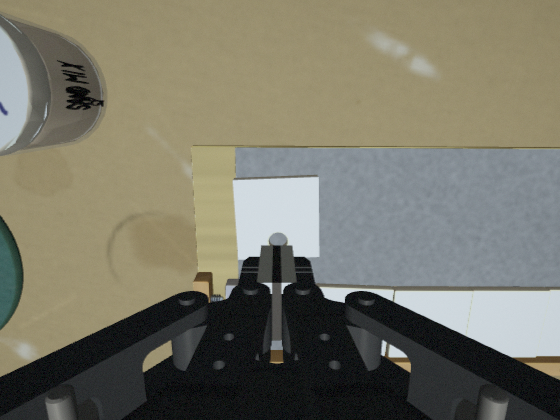

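The tile is fully out. It occupies columns 234–320 and rows 177–258, with the hole at (278,240), and its back edge is well clear of the row's front edge at row 287.

Run:
```python
from meas import *
C,im,d,g,hsv=meas("w9",20,False)
w=(g>200).astype(np.uint8)
def L(P): return cv2.fitLine(np.float32(P),cv2.DIST_HUBER,0,.01,.01).ravel()
R=[(c,r) for r in range(185,252,2) for c in[305+np.argmin(np.diff(np.float32(g[r,305:335])))+.5]]
Lf=[(c,r) for r in range(185,235,2) for c in[222+np.argmax(np.diff(np.float32(g[r,222:245])))+.5]]
F=[(c,r) for c in range(240,315,2) for r in[165+np.argmax(np.diff(np.float32(g[165:190,c])))+.5]]
z=21.3
for n,P in(("R",R),("L",Lf),("F",F)):
    l=L(P);W=plane(C,[l[2:]-30*l[:2],l[2:]+30*l[:2]],z);v=W[1]-W[0];print(n,l.round(3),"ang",(np.degrees(np.arctan2(v[1],v[0]))).round(2),W.round(1).tolist())
print(hole(g,(262,228,294,246)))
h=plane(C,(278.5,240),z)[0];print(h)
# bat rough from top
C,im,d=load("top","top0");hsv=cv2.cvtColor(im,cv2.COLOR_RGB2HSV)
```

```text
R [ -0.   -1.  318.5 221.4] ang -165.76 [[558.6, 21.1, 21.3], [514.6, 9.9, 21.3]]
L [7.2000e-02 9.9700e-01 2.3434e+02 2.0900e+02] ang 14.69 [[519.1, -51.1, 21.3], [562.0, -39.8, 21.3]]
F [ 9.990e-01 -4.200e-02  2.910e+02  1.774e+02] ang 104.89 [[514.4, -31.5, 21.3], [503.7, 8.9, 21.3]]
[(205.0, 277.8130081300813, 239.30731707317074, (0, 4, 31, 14))]
[556.20673263  -9.68129414  21.3       ]
```

```bash
python3 -m creep '{"steps":[{"tx":0.1,"ty":0.02,"tz":-0.1,"yaw":0.19},{"tx":0.115,"ty":0.025,"tz":-0.1,"yaw":0.18},{"tx":0,"ty":0,"tz":-0.2,"yaw":0},{"tx":0,"ty":0,"tz":-0.3,"yaw":0},{"tx":0,"ty":0,"tz":-0.4,"yaw":0},{"tx":0,"ty":0,"tz":-0.4,"yaw":0},{"tx":0,"ty":0,"tz":-0.3,"yaw":0},{"tx":0,"ty":0,"tz":-0.075,"yaw":0},{"tx":0,"ty":0,"tz":0,"yaw":0},{"tx":0,"ty":0,"tz":0,"yaw":0}]}' 0 20
```

```text
t: 28.2
position: [541.5, -14.5, 31.5]
orientation: [-0.401, 3.115, -0.001]
ft_force: [-0.0, -0.3, -0.1]
grip_width: 85.6
gripper_force: 0.0
```

```bash
python3 -m creep '{"steps":[{"tx":0,"ty":0,"tz":-0.2,"yaw":0},{"tx":0,"ty":0,"tz":-0.25,"yaw":0},{"tx":0,"ty":0,"tz":-0.2,"yaw":0},{"tx":0,"ty":0,"tz":-0.15,"yaw":0},{"tx":0,"ty":0,"tz":-0.08,"yaw":0},{"tx":0,"ty":0,"tz":-0.03,"yaw":0},{"tx":0,"ty":0,"tz":0,"yaw":0},{"tx":0,"ty":0,"tz":0,"yaw":0},{"tx":0,"ty":0,"tz":0,"yaw":0},{"tx":0,"ty":0,"tz":0,"yaw":0}]}'
python3 - <<'E'
from meas import *
C,im,d,g,hsv=meas("w10",20)
# depth of finger lower edges, tool frame
T=np.array(arm.calibration("wrist")["T_tool_cam"]);f,cx,cy,_=C
for u in(145,155,165,390,400,410):
    c=g[225:300,u].astype(int);r=225+int(np.argmax(c<90))
    z=d[r+3,u];print(u,r,(T[:3,:3]@np.array([(u-cx)/f*z,(r+3-cy)/f*z,z])+T[:3,3]).round(1))
E
```

```text
t: 29.45
position: [541.1, -14.4, -5.2]
orientation: [-0.401, 3.116, -0.0]
ft_force: [0.2, 0.9, -0.5]
grip_width: 85.4
gripper_force: 0.0
145 263 [ 11.4 -48.3 -39.5]
155 258 [ 11.5 -46.1 -35.3]
165 258 [ 10.5 -43.  -33.2]
390 258 [ 11.5  42.2 -35.4]
400 258 [ 11.7  45.9 -35.6]
410 265 [ 11.5  47.6 -41.3]
```

View pics/w10.png

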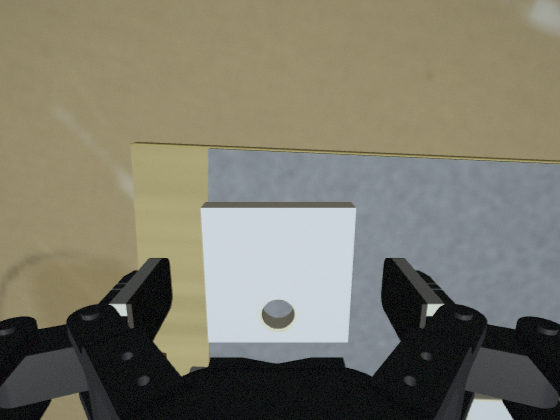

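The view shows the fingers straddling the tile: left pad at column 168, right pad at column 385, tile at columns 203–355. The tile is centred and square, so I'll close.

```bash
python3 -m creep '{"steps":[{"tx":0,"ty":0,"tz":0,"yaw":0},{"tx":0,"ty":0,"tz":0,"yaw":0},{"tx":0,"ty":0,"tz":0,"yaw":0},{"tx":0,"ty":0,"tz":0,"yaw":0},{"tx":0,"ty":0,"tz":0,"yaw":0},{"tx":0,"ty":0,"tz":0,"yaw":0},{"tx":0,"ty":0,"tz":0,"yaw":0},{"tx":0,"ty":0,"tz":0,"yaw":0},{"tx":0,"ty":0,"tz":0,"yaw":0},{"tx":0,"ty":0,"tz":0,"yaw":0}]}' 1 20
```

```text
t: 30.75
position: [541.1, -14.4, -5.2]
orientation: [-0.401, 3.116, -0.0]
ft_force: [-0.4, 0.3, 5.2]
grip_width: 59.4
gripper_force: 24.9
```

```bash
python3 -m creep '{"steps":[{"tx":0,"ty":0,"tz":0.1,"yaw":0},{"tx":0,"ty":0,"tz":0.3,"yaw":0},{"tx":0,"ty":0,"tz":0.6,"yaw":0},{"tx":0.1,"ty":-0.2,"tz":0.8,"yaw":-0.2},{"tx":0.25,"ty":-0.45,"tz":0.8,"yaw":-0.4},{"tx":0.25,"ty":-0.45,"tz":0.8,"yaw":-0.4},{"tx":0.25,"ty":-0.45,"tz":0.8,"yaw":-0.4},{"tx":0.25,"ty":-0.45,"tz":0.6,"yaw":-0.4},{"tx":0.25,"ty":-0.45,"tz":0.4,"yaw":-0.5},{"tx":0.25,"ty":-0.45,"tz":0.2,"yaw":-0.5}]}'
python3 -m creep '{"steps":[{"tx":0.25,"ty":-0.5,"tz":0,"yaw":-0.6},{"tx":0.3,"ty":-0.55,"tz":0,"yaw":-0.6},{"tx":0.3,"ty":-0.6,"tz":0,"yaw":-0.6},{"tx":0.3,"ty":-0.6,"tz":0,"yaw":-0.6},{"tx":0.3,"ty":-0.6,"tz":0,"yaw":-0.6},{"tx":0.3,"ty":-0.6,"tz":0,"yaw":-0.6},{"tx":0.3,"ty":-0.6,"tz":0,"yaw":-0.6},{"tx":0.2,"ty":-0.4,"tz":0,"yaw":-0.6},{"tx":0.1,"ty":-0.2,"tz":0,"yaw":0},{"tx":0,"ty":0,"tz":0,"yaw":0}]}'
python3 - <<'E'
from meas import *
snap("wrist","w11");s=arm.observe();print(s["position"],s["orientation"],np.abs(s["qd"]).max())
E
```

```text
t: 32.0
position: [605.4, -131.0, 212.4]
orientation: [0.061, 3.139, -0.001]
ft_force: [-0.1, 0.2, -1.4]
grip_width: 59.2
gripper_force: 24.4
t: 33.25
position: [698.7, -316.5, 210.5]
orientation: [-0.837, -3.027, -0.001]
ft_force: [0.9, 0.2, -0.1]
grip_width: 59.1
gripper_force: 24.4
[ 698.61018303 -315.82659568  210.54384924] [-8.36205173e-01 -3.02724191e+00 -1.01489004e-03] 0.010264056595479056
```

View pics/w11.png

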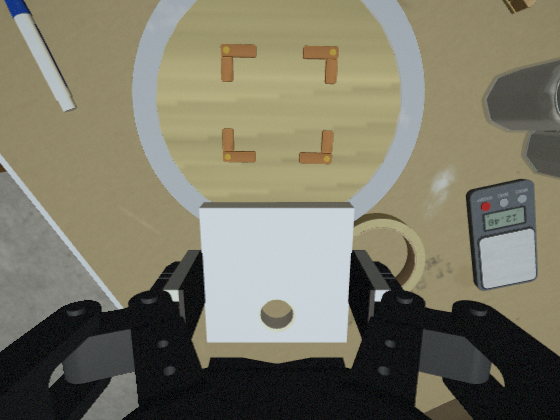

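Both the pocket and the held tile are clear. The four blocks have corner dots near (226,50), (333,52), (228,157) and (326,158). The held tile's top face spans columns 203–352 and rows 208–342, with the hole at (277,315).

```bash
cat > bat.py <<'E'
from meas import *
def bat(tag,box,new):
    C,im,d,g,hsv=meas(tag,0,new)
    x0,y0,x1,y1=box
    ob=((hsv[...,0]<14)&(hsv[...,1]>110)&(hsv[...,2]>90)).astype(np.uint8);r=np.zeros_like(ob);r[y0:y1,x0:x1]=1;ob*=r
    ob=cv2.morphologyEx(ob,cv2.MORPH_CLOSE,np.ones((7,7)))
    cs=[c for c in cv2.findContours(ob,0,2)[0] if cv2.contourArea(c)>150]
    dots=[]
    for c in cs:
        m=np.zeros_like(ob);cv2.drawContours(m,[c],-1,1,-1);m=cv2.erode(m,np.ones((3,3)))
        y=(m>0)&(hsv[...,0]>=15)&(hsv[...,0]<30)
        v,u=np.nonzero(y);dots.append((u.mean(),v.mean(),len(u),cv2.contourArea(c)))
    v,u=np.mgrid[y0:y1:3,x0:x1:3];k=(hsv[v,u,0]>=15)&(hsv[v,u,1]<140)&(d[v,u]>0)
    zb=np.median(depthpts(C,np.c_[u[k],v[k]],d)[:,2])
    zo=np.median(np.vstack([depthpts(C,np.argwhere(cv2.erode(ob,np.ones((3,3))))[:,::-1],d)])[:,2])
    return C,im,d,g,cs,np.array(dots),zb,zo
E
python3 - <<'E'
from bat import *
C,im,d,g,cs,dots,zb,zo=bat("w11",(200,20,365,185),False)
print(dots.round(2),"zbat",zb,"zblk",zo)
P=plane(C,dots[:,:2],zb+5);print(P.round(1),"centre",P.mean(0).round(2))
from itertools import combinations
for a,b in combinations(range(4),2):
    v=P[b]-P[a];print(a,b,np.linalg.norm(v).round(1),(np.degrees(np.arctan2(v[1],v[0]))%90).round(2))
s=dict(np.load("pics/w11.npz"));p,o=s["p"],s["o"];phi=2*np.degrees(np.arctan2(o[1],o[0]));print("tool x deg",phi%360)
R=Rn.from_rotvec(o).as_matrix()
z=p[2]+26.5
L=lambda Q:cv2.fitLine(np.float32(Q),cv2.DIST_HUBER,0,.01,.01).ravel()
lf=L([(190+np.argmax(np.diff(np.float32(g[r,190:215])))+.5,r) for r in range(212,248,2)])
rt=L([(340+np.argmin(np.diff(np.float32(g[r,340:362])))+.5,r) for r in range(212,248,2)])
fr=L([(c,200+np.argmax(np.diff(np.float32(g[200:215,c])))+.5) for c in range(215,345,3)])
bk=L([(c,330+np.argmin(np.diff(np.float32(g[330:352,c])))+.5) for c in range(215,245,3)])
for n,l in(("lf",lf),("rt",rt),("fr",fr),("bk",bk)):
    W=(plane(C,[l[2:]-20*l[:2],l[2:]+20*l[:2]],z)-p)@R;v=W[1]-W[0];print(n,W.mean(0).round(2),np.degrees(np.arctan2(v[1],v[0])).round(2))
E
```

```text
[] zbat 106.47684675853617 zblk nan
  return _methods._mean(a, axis=axis, dtype=dtype,
  ret = ret.dtype.type(ret / rcount)
Traceback (most recent call last):
IndexError: too many indices for array: array is 1-dimensional, but 2 were indexed
```

Run:
```python
import cv2,numpy as np
im=np.load("pics/w11.npz")["im"];h=cv2.cvtColor(im,cv2.COLOR_RGB2HSV)
for p in((228,65),(240,51),(226,50),(333,52),(280,100),(330,70),(240,157)): print(p,im[p[1],p[0]],h[p[1],p[0]])
```

```text
(228, 65) [159 116  72] [ 15 140 159]
(240, 51) [151 108  68] [ 14 140 151]
(226, 50) [167 145  59] [ 24 165 167]
(333, 52) [172 148  62] [ 23 163 172]
(280, 100) [171 164 122] [ 26  73 171]
(330, 70) [155 112  66] [ 16 146 155]
(240, 157) [151 112  68] [ 16 140 151]
```

```bash
sed -i 's/ob=((hsv.*astype(np.uint8);r=/ob=(hsv[...,1]>112).astype(np.uint8);r=/; s/y=(m>0).*/y=(m>0)\&(hsv[...,0]>=20)\&(hsv[...,0]<30)/; s/(hsv\[v,u,0\]>=15)&(hsv\[v,u,1\]<140)/(hsv[v,u,1]<95)/; s/MORPH_CLOSE,np.ones((7,7))/MORPH_CLOSE,np.ones((3,3))/' bat.py
cat > m2.py <<'E'
from bat import *
import sys
from itertools import combinations
C,im,d,g,cs,dots,zb,zo=bat("w11",(200,20,365,185),False)
print(dots.round(2),"zbat",zb,"zblk",zo)
P=plane(C,dots[:,:2],zb+5);print(P.round(1),"centre",P.mean(0).round(2))
for a,b in combinations(range(4),2):
    v=P[b]-P[a];print(a,b,np.linalg.norm(v).round(1),(np.degrees(np.arctan2(v[1],v[0]))%90).round(2))
al=np.vstack([c[:,0] for c in cs]);Q=plane(C,al,zb+5)[:,:2].astype(np.float32);print("outer rect",cv2.minAreaRect(Q))
s=dict(np.load("pics/w11.npz"));p,o=s["p"],s["o"];phi=2*np.degrees(np.arctan2(o[1],o[0]));print("tool x deg",phi%360)
R=Rn.from_rotvec(o).as_matrix()
z=p[2]+26.5
L=lambda Q:cv2.fitLine(np.float32(Q),cv2.DIST_HUBER,0,.01,.01).ravel()
lf=L([(190+np.argmax(np.diff(np.float32(g[r,190:215])))+.5,r) for r in range(212,248,2)])
rt=L([(340+np.argmin(np.diff(np.float32(g[r,340:362])))+.5,r) for r in range(212,248,2)])
fr=L([(c,200+np.argmax(np.diff(np.float32(g[200:215,c])))+.5) for c in range(215,345,3)])
bk=L([(c,330+np.argmin(np.diff(np.float32(g[330:352,c])))+.5) for c in range(215,245,3)])
for n,l in(("lf",lf),("rt",rt),("fr",fr),("bk",bk)):
    W=(plane(C,[l[2:]-20*l[:2],l[2:]+20*l[:2]],z)-p)@R;v=W[1]-W[0];print(n,W.mean(0).round(2),np.degrees(np.arctan2(v[1],v[0])).round(2))
E
python3 m2.py
```

```text
[[326.37 158.37  30.   547.  ]
 [227.45 156.42  31.   548.5 ]
 [332.3   51.86  37.   668.5 ]
 [225.82  49.41  39.   686.  ]] zbat 106.43984918693982 zblk 111.43008442005697
[[ 689.4 -269.2  111.4]
 [ 651.1 -330.4  111.4]
 [ 628.3 -231.   111.4]
 [ 590.  -292.1  111.4]] centre [ 639.69 -280.68  111.44]
0 1 72.2 57.99
0 2 72.1 58.03
0 3 102.0 12.95
1 2 102.0 12.96
1 3 72.2 57.93
2 3 72.1 57.88
outer rect ((639.6748657226562, -280.75390625), (79.43321228027344, 79.5459976196289), 57.91409683227539)
tool x deg 149.0968614038587
lf [ 21.53 -30.65 -26.49] -179.77
rt [ 21.73  29.66 -26.48] 2.02
fr [ 29.44  -2.96 -26.48] 89.97
bk [-30.9  -21.19 -26.53] 89.94
```

```bash
python3 -m creep '{"steps":[{"tx":-0.18,"ty":0.1,"tz":-0.1,"yaw":-0.1},{"tx":-0.3,"ty":0.2,"tz":-0.3,"yaw":-0.09},{"tx":-0.4,"ty":0.25,"tz":-0.5,"yaw":0},{"tx":-0.4,"ty":0.25,"tz":-0.5,"yaw":0},{"tx":-0.2,"ty":0.1,"tz":-0.4,"yaw":0},{"tx":0,"ty":0,"tz":-0.24,"yaw":0},{"tx":0,"ty":0,"tz":-0.1,"yaw":0},{"tx":0,"ty":0,"tz":0,"yaw":0},{"tx":0,"ty":0,"tz":0,"yaw":0},{"tx":0,"ty":0,"tz":0,"yaw":0}]}'
python3 - <<'E'
from meas import *
snap("wrist","w12");s=arm.observe();print(s["position"],s["orientation"],(2*np.degrees(np.arctan2(s["orientation"][1],s["orientation"][0])))%360)
E
```

```text
t: 34.55
position: [640.2, -280.7, 125.6]
orientation: [0.867, 3.018, -0.0]
ft_force: [0.4, -0.3, -0.9]
grip_width: 59.3
gripper_force: 24.4
[ 640.13290963 -280.67251036  125.49305241] [ 8.67479710e-01  3.01854725e+00 -4.70300987e-04] 147.93247825578686
```

View pics/w12.png

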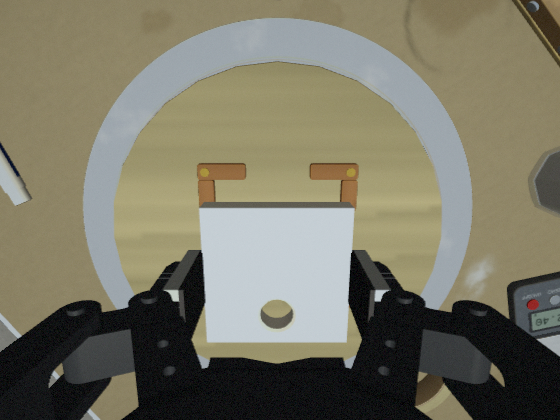

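The tile hovers over the pocket, with the front block dots visible near (204,172) and (351,172). I'll check the offset against those.

Run:
```python
from bat import *
C,im,d,g,cs,dots,zb,zo=bat("w12",(190,155,365,200),False)
dots=np.array([q for q in dots if q[2]>5]);print(dots.round(2),zb,zo)
z=np.load("pics/w12.npz");p,o=z["p"],z["o"];R=Rn.from_rotvec(o).as_matrix()
for zz in(111.0,111.6):
    W=(plane(C,dots[:,:2],zz)-p)@R;print(W.round(2),W.mean(0).round(2),"yaw",np.degrees(np.arctan2(W[1,0]-W[0,0],W[1,1]-W[0,1])))
```

```text
[[ 350.43  172.02   65.   1055.5 ]
 [ 204.09  171.91   67.   1064.  ]] 106.48270880372249 111.39676104079935
[[ 36.36  36.    14.59]
 [ 36.38 -36.36  14.59]] [36.37 -0.18 14.59] yaw 179.9847354230049
[[ 36.46  35.87  13.99]
 [ 36.48 -36.24  13.99]] [36.47 -0.18 13.99] yaw 179.984735423005
```

```bash
python3 -m creep '{"steps":[{"tx":-0.019,"ty":0.021,"tz":-0.1,"yaw":0},{"tx":0,"ty":0,"tz":-0.2,"yaw":0},{"tx":0,"ty":0,"tz":-0.2,"yaw":0},{"tx":0,"ty":0,"tz":-0.12,"yaw":0},{"tx":0,"ty":0,"tz":-0.08,"yaw":0},{"tx":0,"ty":0,"tz":-0.05,"yaw":0},{"tx":0,"ty":0,"tz":-0.04,"yaw":0},{"tx":0,"ty":0,"tz":-0.03,"yaw":0},{"tx":0,"ty":0,"tz":-0.02,"yaw":0},{"tx":0,"ty":0,"tz":0,"yaw":0}]}'
```

```text
t: 35.85
position: [639.0, -279.6, 91.5]
orientation: [0.868, 3.019, -0.0]
ft_force: [-0.0, 0.4, -0.9]
grip_width: 59.2
gripper_force: 24.4
```

```bash
python3 -m creep '{"steps":[{"tx":0,"ty":0,"tz":-0.01,"yaw":0},{"tx":0,"ty":0,"tz":-0.008,"yaw":0},{"tx":0,"ty":0,"tz":-0.006,"yaw":0},{"tx":0,"ty":0,"tz":-0.006,"yaw":0},{"tx":0,"ty":0,"tz":0,"yaw":0},{"tx":0,"ty":0,"tz":0,"yaw":0},{"tx":0,"ty":0,"tz":0,"yaw":0},{"tx":0,"ty":0,"tz":0,"yaw":0},{"tx":0,"ty":0,"tz":0,"yaw":0},{"tx":0,"ty":0,"tz":0,"yaw":0}]}'
```

```text
t: 37.1
position: [639.1, -279.6, 90.3]
orientation: [0.868, 3.019, 0.0]
ft_force: [-0.4, -0.3, -0.8]
grip_width: 59.2
gripper_force: 24.4
```

```bash
python3 -m creep '{"steps":[{"tx":0,"ty":0,"tz":-0.006,"yaw":0},{"tx":0,"ty":0,"tz":-0.005,"yaw":0},{"tx":0,"ty":0,"tz":-0.004,"yaw":0},{"tx":0,"ty":0,"tz":0,"yaw":0},{"tx":0,"ty":0,"tz":0,"yaw":0},{"tx":0,"ty":0,"tz":0,"yaw":0},{"tx":0,"ty":0,"tz":0,"yaw":0},{"tx":0,"ty":0,"tz":0,"yaw":0},{"tx":0,"ty":0,"tz":0,"yaw":0},{"tx":0,"ty":0,"tz":0,"yaw":0}]}'
```

```text
t: 38.35
position: [639.0, -279.6, 89.7]
orientation: [-0.868, -3.019, 0.0]
ft_force: [0.2, 0.1, -0.3]
grip_width: 59.1
gripper_force: 24.4
```

```bash
python3 -m creep '{"steps":[{"tx":0,"ty":0,"tz":-0.005,"yaw":0},{"tx":0,"ty":0,"tz":-0.004,"yaw":0},{"tx":0,"ty":0,"tz":-0.003,"yaw":0},{"tx":0,"ty":0,"tz":0,"yaw":0},{"tx":0,"ty":0,"tz":0,"yaw":0},{"tx":0,"ty":0,"tz":0,"yaw":0},{"tx":0,"ty":0,"tz":0,"yaw":0},{"tx":0,"ty":0,"tz":0,"yaw":0},{"tx":0,"ty":0,"tz":0,"yaw":0},{"tx":0,"ty":0,"tz":0,"yaw":0}]}'
```

```text
t: 39.6
position: [639.1, -279.6, 89.2]
orientation: [0.868, 3.019, -0.0]
ft_force: [-0.3, 0.2, -1.3]
grip_width: 59.6
gripper_force: 24.4
```

```bash
python3 -m creep '{"steps":[{"tx":0,"ty":0,"tz":-0.005,"yaw":0},{"tx":0,"ty":0,"tz":-0.004,"yaw":0},{"tx":0,"ty":0,"tz":-0.003,"yaw":0},{"tx":0,"ty":0,"tz":0,"yaw":0},{"tx":0,"ty":0,"tz":0,"yaw":0},{"tx":0,"ty":0,"tz":0,"yaw":0},{"tx":0,"ty":0,"tz":0,"yaw":0},{"tx":0,"ty":0,"tz":0,"yaw":0},{"tx":0,"ty":0,"tz":0,"yaw":0},{"tx":0,"ty":0,"tz":0,"yaw":0}]}'
```

```text
t: 40.85
position: [639.2, -279.7, 89.1]
orientation: [0.868, 3.019, -0.0]
ft_force: [-1.3, 0.8, 5.7]
grip_width: 59.5
gripper_force: 25.0
```

```bash
python3 -m creep '{"steps":[{"tx":0,"ty":0,"tz":0,"yaw":0},{"tx":0,"ty":0,"tz":0,"yaw":0},{"tx":0,"ty":0,"tz":0,"yaw":0},{"tx":0,"ty":0,"tz":0,"yaw":0},{"tx":0,"ty":0,"tz":0,"yaw":0},{"tx":0,"ty":0,"tz":0,"yaw":0},{"tx":0,"ty":0,"tz":0,"yaw":0},{"tx":0,"ty":0,"tz":0,"yaw":0},{"tx":0,"ty":0,"tz":0,"yaw":0},{"tx":0,"ty":0,"tz":0,"yaw":0}]}' 0
python3 -m creep '{"steps":[{"tx":0,"ty":0,"tz":0.1,"yaw":0},{"tx":0,"ty":0,"tz":0.3,"yaw":0},{"tx":0,"ty":0,"tz":0.6,"yaw":0},{"tx":0,"ty":0,"tz":0.8,"yaw":0},{"tx":0,"ty":0,"tz":0.8,"yaw":0},{"tx":0,"ty":0,"tz":0.4,"yaw":0},{"tx":0,"ty":0,"tz":0,"yaw":0},{"tx":0,"ty":0,"tz":0,"yaw":0},{"tx":0,"ty":0,"tz":0,"yaw":0},{"tx":0,"ty":0,"tz":0,"yaw":0}]}'
python3 - <<'E'
from meas import *
C,im,d,g,h=meas("w13",0)
# height map of tile on bat
P=lambda u,v:depthpts(C,[(u,v)],d)[0]
for q in((235,155),(320,155),(235,225),(320,225),(180,180),(380,180)): print(q,P(*q).round(1),g[q[1],q[0]])
E
```

```text
t: 42.1
position: [639.0, -279.6, 88.7]
orientation: [-0.868, -3.019, 0.0]
ft_force: [-0.4, -0.3, 0.2]
grip_width: 85.6
gripper_force: 0.0
t: 43.35
position: [638.6, -279.3, 207.5]
orientation: [-0.867, -3.017, -0.001]
ft_force: [-0.6, 0.9, 0.1]
grip_width: 85.7
gripper_force: 0.0
(235, 155) [ 592.7 -286.6  110.4] 117
(320, 155) [ 625.  -234.6  111.8] 119
(235, 225) [ 637.3 -316.8  108.4] 132
(320, 225) [ 671.2 -261.3  110.5] 105
(180, 180) [ 586.5 -332.7  105.9] 168
(380, 180) [ 665.7 -205.9  107. ] 170
```

View pics/w13.png

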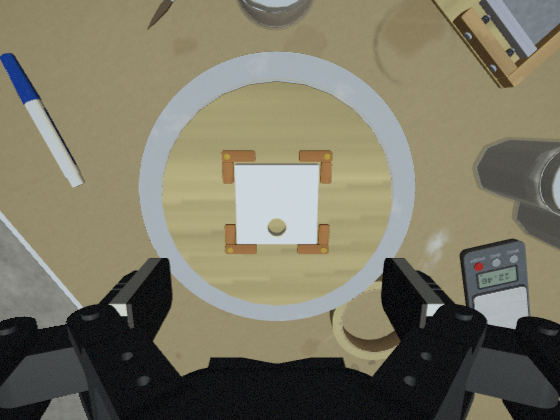

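The tile lies face up inside the four blocks (columns 235–320, rows 165–245) with the hole at (277,227). I'll check flatness and the row that was left, then hand in.

Run:
```python
from meas import *
C,im,d,g,h=meas("w13",0,False)
for b in((240,170,265,190),(290,170,315,190),(240,205,262,240),(293,205,315,240)):
    v,u=np.mgrid[b[1]:b[3],b[0]:b[2]];P=depthpts(C,np.c_[u.ravel(),v.ravel()],d);print(np.median(P[:,2]).round(2))
C,_,_=load("top","top0")
for t in("top0","t3"):
    if t=="t3": snap("top","t3")
    C,im,d=load("top",t);hv=cv2.cvtColor(im,cv2.COLOR_RGB2HSV)
    m=((hv[...,2]>190)&(hv[...,1]<40)).astype(np.uint8);r=np.zeros_like(m);r[150:225,155:266]=1;m*=r
    k=max(cv2.findContours(m,0,2)[0],key=cv2.contourArea);print(t,cv2.contourArea(k),cv2.minAreaRect(k))
```

```text
115.83
115.83
115.84
115.83
top0 2431.5 ((215.5184326171875, 190.10415649414062), (24.569625854492188, 107.62227630615234), 76.15930938720703)
t3 2391.0 ((213.043212890625, 190.7962188720703), (25.343551635742188, 102.45197296142578), 76.6908187866211)
```

```bash
python3 -c "
from bench import arm
print(arm.sign_off())"
```

```text
the job is handed in; nothing more can be done
None
```

I slid the holed tile out clear of the row with readings of no more than about 9 N on its face, then set it face up and flat between the four bat blocks; the other four tiles look unmoved, and the job was handed in at about 43 s.

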